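# Load the carton feed lane

### The job

Load the sloped roller lane with the two white cartons, long way along the lane: set the longer one on the rollers at the open upper end and let go so it rolls down by itself to the stop, then set the shorter one down in the same way and let it roll up against the first. Then push on the back of the short carton so that the row presses the sprung stop back, until the catch in the floor of the lane springs up behind it; do not ram the stop, leave the row held by the catch, and do not disturb the beaker, wash bottle or vial.

Things in the scene. Friction and masses are not known exactly. Their poses are not given: they have to be found in the camera images.
- feed_lane: Fixed gravity feed lane on the worktop: dark base plate 290 x 112 mm, aluminium side rails, grey rollers, clear cover; 0.19 m high. Origin on the worktop, below the cover's front edge; x points level down the lane, away from its open loading end (the higher end, nearer the robot); z up.
- track: Sloped part of the lane, fixed, falling 0.14 rad (8 degrees) along its +x. Origin: mid-width, level with the roller tops, below the cover's front edge, 85 mm over the worktop. x runs down the lane, y across, z square to the rollers. Side rails 71 mm apart inside, from x = -34 mm on, 8 mm over the rollers; clear side panels equally far apart up to the cover, from x = 35 mm on.
- first_roller (a point): Top of the first (uppermost) roller, mid-width, at track x = -8 mm. Rollers: 20 mm diameter, 22 mm apart, the last at x = 168 mm, turning freely, each split by an 18 mm middle channel. A level-lying carton let go with its centre at track x = 12 mm or more rolls down by itself at about 0.1 to 0.3 m/s.
- cover_edge (a point): Top of the cover's front edge (aluminium strip 7 mm thick), mid-width, at track x = 0. The clear cover runs from here 231 mm down the lane, 100 mm wide; underside 91 mm, top 98 mm above the rollers. A hand pointing straight down over the loading end meets this edge; one leaning back toward the robot by 30 to 45 degrees clears it.
- stop_face (a point): Middle of the face of the sprung stop plate (62 x 50 mm) at the lane's lower end, 32 mm above the rollers; at track x = 190 mm when not pressed.
- stop (a joint): How far the stop plate is pressed back along the lane, m: 0 free, 0.014 dead end. It resists with about 3 N at first and 6.5 N just before the dead end. The weight of the cartons alone does not press it.
- catch (a joint): Angle of the catch, rad: 0 = up; about 0.28 when a carton lies on it. It pops up behind the short carton once that carton's back face is beyond about track x = 10 mm (stop pressed about 10 mm), then holds the row with the back face at about x = 7 mm and the stop pressed about 7 mm.
- catch_end (a point): Top of the blunt free end of the catch, a dark steel pawl 10 mm wide in the middle channel, hinged 32 mm up the lane from here and lightly sprung up. When up this end stands 7 mm above the rollers at track x = 7 mm and faces down the lane.
- carton_long_centre (a point): Centre (half-way up) of the longer white carton, a closed stiff box 110 mm long (its x), 60 mm wide (y), 64 mm high (z), about 0.3 kg. It stands on the worktop at the start. Both ends are alike.
- carton_short_centre (a point): Centre (half-way up) of the shorter white carton, a closed stiff box 80 mm long (its x), 60 mm wide (y), 64 mm high (z), about 0.22 kg. It stands on the worktop at the start. Both ends are alike.
- beaker: A small plastic beaker 53 x 62 x 56 mm standing near the lane; leave alone. Origin at the centre of its underside.
- washing_bottle: A white wash bottle with bent spout, 60 x 92 x 192 mm; leave alone. Origin at the centre of its underside.
- specimen_vial: A small white screw-cap vial 27 mm wide, 58 mm high; leave alone. Origin at the centre of its underside.
Things that resemble listed ones, but are neither listed nor needed, are in the scene too. Leave any green or pink look-alike of the part that bears carton_short_centre alone.

How it is judged:
By the outcome, as a careful person would: the job done as asked, in the order asked, and still so for the second after the job is handed in, with the robot touching nothing.
It also fails if it takes over 64 s, if anything falls off the work surface, if the arm or the gripper's body presses on something with over 40 N, if the wrist force passes 120 N, or if a joint passes its speed limit or range.

### The arm

A 6-joint arm with a two-finger parallel gripper is mounted at the origin on a cart in front of the work surface, level with it; the furniture and walls round the work are solid. World frame = base frame: x ahead of the robot, y to its left, z up, the work surface at z = 0. Lengths are in m, angles in rad, forces in N, time in s.
With the tool pointing down it reaches from about 0.275 to 0.85 m from the base axis. Payload 5.2 kg.
Tool frame: the origin (TCP) lies at the very end of the fingers, on their centre line; the grasp point (between the pads) lies behind it (bot.grasp_offset is the z of the grasp point in the tool frame, in m); z points along the fingers, y is the line along which they close (so a half turn about z gives the same grasp; the last joint's range is limited). The gripper opens to 85 mm and grips with 20 to 120 N. Pads are 22 mm wide; open, the fingers measure 114 mm over their backs; the gripper's body (76 mm by 85 mm) begins 54 mm behind the grasp point. The pads swing forward as they close: fully open they stand 13 mm farther back than shut.
Start: joints at [1.095, 0.259, 1.535, -0, 1.348, -0.203], TCP at [0.148, 0.53, 0.231] pointing down, gripper open.
Joint ranges: [-3.14, 3.14], [-0.91, 2.08], [0.19, 2.58], [-1.22, 4.36], [0.22, 2.71], [-3.12, 3.12]. Speed limits (rad/s): [2.57, 2.57, 3.14, 3.14, 3.14, 3.14].

### API

Orientations are given as a unit quaternion [w, x, y, z].
In Python, from cell import bot, get_image, camera_params gives the robot as it stands.
- The arm moves only by the tool arm_command, never from a script. Its argument "motion" is a list of rows, each a list of 5 numbers: the shift along the tool's x, y, z scaled (see below), then the turn about the tool's z scaled (see below), then the closure, from 0 (fully open) to 1 (shut). In form: [[dx, dy, dz, twist, gripper], ...]. A call has 1 to 10 rows; each row is the pose to reach, as a shift and turn from the pose commanded when the call began, along the tool's axes at that moment; what a row does not reach only later rows make up. The controller multiplies each number of a shift by 0.8 m and each number of a turn by 0.5 rad. A row lasts 1/8 s, in which the tool goes at most 62.5 mm and 10.7 degrees, less where a joint would pass 70% of its speed; a pose out of reach is approached as far as the arm can. A call with a number of a shift or a turn outside -1 to 1 is refused whole. A call with a gripper value outside its range is refused whole. The fingers move at their own pace and stop on an object; "grip_force" is the grip in N (left out, the last holds). Time passes only in rows, so rows that repeat a pose let the fingers close. It gives the time, the measured TCP pose, the force, the opening and the grip force at its end, in the units of the state.
- bot.get_obs(): the state, without advancing time (a new reading comes with each control period).
- get_image(name): name is "scene" or "top"; returns (picture, depth): 384x512x3 uint8, red, green, blue; 384x512 float32, m along the optical axis (not along the pixel's ray), 0 where there is no reading.
- camera_params(name): a dict with "K" (3x3 intrinsics, pixels), "rvec" (rotation vector, rad) and "tvec" (3), from world to camera coordinates, as OpenCV has them. Camera axes: x right, y down, z forward; pixel columns grow to the right and rows downward; lengths in m; the calibration is good to about 2 mm. A picture is of the moment at which its call begins. camera_params takes no time and is no camera call.
- bot.job_done(): hands the job in; it is judged then, once.
The state is a dict: "time_s": time; "q": joint angles; "qvel": joint speeds; "effort": joint torques, N m; "tool_pos": TCP position; "eef_rot": TCP orientation; "force": force on the tool from outside, world axes, zero at the start; "moment": the same for the moment, N m; "grip_width": finger opening in m; "grasp_force": force on a finger pad.
Only numpy, scipy, OpenCV 4.12 (cv2) and the standard library are available. Lean on these libraries where they do the work, as an engineer would, in place of code of your own. Each camera call takes 0.05 s, during which the arm holds its last target. There are 200 camera calls.

## Working session

There is one attempt and no reset: what is moved stays moved. The work goes in short steps, Python scripts to look and compute and a tool call to move; the robot and the scene stay as the last step left them, time stands still between calls to the robot, and variables do not carry over. Pictures are saved under pics/ and viewed, at most 10 in all, crops included, and the job is handed in when it is done.

Besides the shell and the picture viewer there is one more tool, called after "Call:" as name(argument=value, ...) on one line, values as JSON. arm_command: Moves the arm, as the interface text tells. Its arguments: {"type":"object","properties":{"motion":{"type":"array","items":{"type":"array","items":{"type":"number"}}},"grip_force":{"type":"number"}},"required":["motion"]}

```bash
mkdir -p pics; ls; python3 - <<'E'
from cell import bot,get_image,camera_params
import cv2,numpy as np
for n in("scene","top"):
    im,d=get_image(n); np.savez(f"{n}0.npz",im=im,d=d)
    cv2.imwrite(f"pics/{n}0.png",cv2.resize(im[:,:,::-1],(800,600)))
    p=camera_params(n);R=cv2.Rodrigues(np.array(p["rvec"]))[0];print(n,np.array(p["K"]).tolist(),(-R.T@np.array(p["tvec"]).ravel()).round(3),R[2].round(3))
print(bot.get_obs(),bot.grasp_offset)
E
```

```text
pics
scene [[497.4431356434527, 0.0, 258.9473760059891], [0.0, 497.4431356434527, 195.18707145523658], [0.0, 0.0, 1.0]] [-0.123 -1.156  0.707] [ 0.507  0.759 -0.408]
top [[462.4270505886082, 0.0, 255.338600355663], [0.0, 462.4270505886082, 197.54412952428837], [0.0, 0.0, 1.0]] [ 0.438 -0.123  1.495] [ 0.076  0.011 -0.997]
{'time_s': 0.1, 'q': array([ 1.09519944e+00,  2.59280813e-01,  1.53597742e+00, -1.17345431e-05,
        1.34796917e+00, -2.02808241e-01]), 'qvel': array([-0.00030513, -0.00168314, -0.00157243,  0.00151675, -0.00058885,
       -0.0011725 ]), 'effort': array([ 2.52247504e-03, -4.46976042e+01, -2.91246414e+01, -2.40182399e-04,
        6.26248700e-03, -3.49314689e-05]), 'tool_pos': array([0.14794823, 0.52924468, 0.23055054]), 'eef_rot': array([-2.66574483e-04,  1.35970480e-01,  9.90712552e-01, -7.72705446e-04]), 'force': array([ 0.6370209 , -0.36799922,  0.64574348]), 'moment': array([ 0.0197719 , -0.03355033,  0.01343007]), 'grasp_force': 0.0, 'grip_width': 0.08516679495674932} -0.0187
```

View pics/scene0.png

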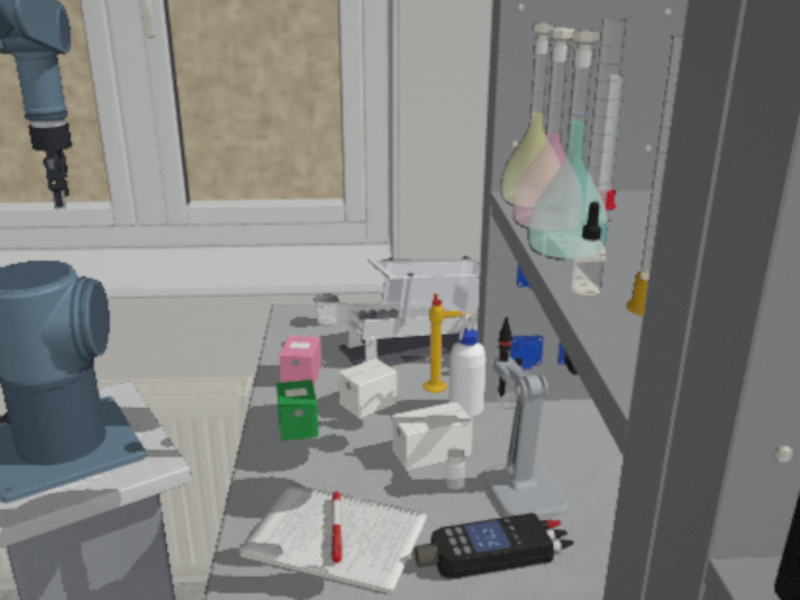

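View pics/top0.png

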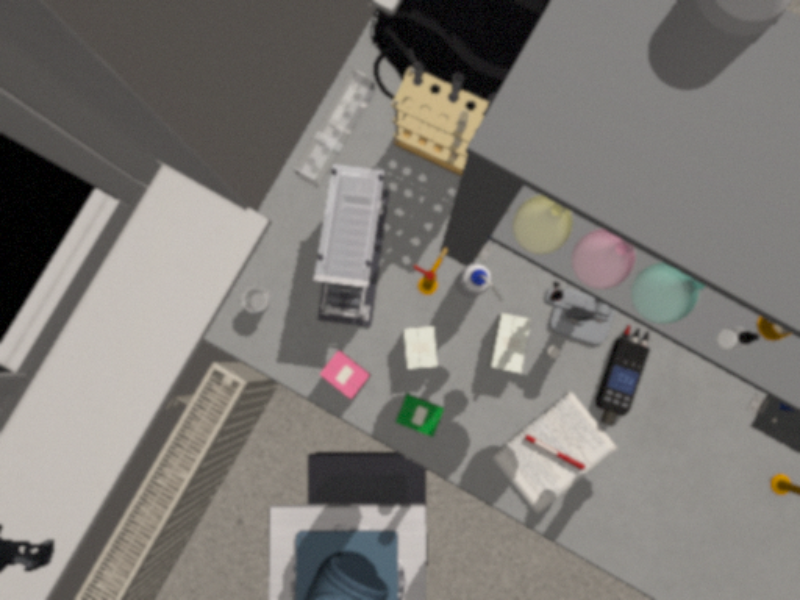

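The scene view shows the short carton at (368,387), the long one at (432,435), and the lane at (410,310). The top view shows short (421,348), long (510,343), the lane from (345,315) at its open end up to (360,170), bottle (477,277), vial (553,352) and beaker (255,298). Possible mix-ups for the short carton are pink (345,375) and green (420,414); both are excluded by colour.

```bash
cat > h.py <<'E'
import numpy as np,cv2
from cell import bot,get_image,camera_params
def cam(n):
    p=camera_params(n);R=cv2.Rodrigues(np.array(p["rvec"],float))[0];return np.array(p["K"]),R,np.array(p["tvec"],float).ravel()
def cloud(n,d):
    K,R,t=cam(n);v,u=np.mgrid[:d.shape[0],:d.shape[1]]
    P=np.stack([(u-K[0,2])/K[0,0]*d,(v-K[1,2])/K[1,1]*d,d],-1)
    return (P-t)@R
def ray(n,uv,z):
    K,R,t=cam(n);uv=np.atleast_2d(uv).astype(float)
    r=np.c_[(uv-K[:2,2])/K[0,0],np.ones(len(uv))]@R;c=-R.T@t
    return c+r*((z-c[2])/r[:,2])[:,None]
E
python3 - <<'E'
from h import *
z=np.load("top0.npz");im,d=z["im"],z["d"];W=cloud("top",d)
hsv=cv2.cvtColor(im,cv2.COLOR_RGB2HSV)
for nm,(u,v) in dict(short=(421,348),long=(510,343)).items():
    u=int(u*.64);v=int(v*.64)
    m=((abs(W[...,2]-.064)<.012)).astype(np.uint8)
    m=cv2.morphologyEx(m,cv2.MORPH_OPEN,np.ones((3,3)))
    n,l,s,c=cv2.connectedComponentsWithStats(m)
    k=l[v,u];print(nm,k,s[k],np.median(W[...,2][l==k]))
    P=ray("top",np.argwhere(l==k)[:,::-1],.064)[:,:2]
    r=cv2.minAreaRect(P.astype(np.float32)*1000);print(r, P.mean(0), cv2.boxPoints(r).round(0).tolist())
# lane: points in top image
for (u,v) in [(317,277),(378,283),(322,317),(368,322),(335,170),(382,172),(430,280),(477,277),(553,352),(255,298)]:
    print((u,v),W[int(v*.64),int(u*.64)].round(3))
c=im[90:220,190:270];c2=im[190:250,250:370]
a=cv2.resize(im[95:225,180:370,::-1],(760,520),interpolation=cv2.INTER_CUBIC);cv2.imwrite("pics/crop1.png",a)
s=np.load("scene0.npz")["im"];cv2.imwrite("pics/crop2.png",cv2.resize(s[155:305,180:330,::-1],(600,600),interpolation=cv2.INTER_CUBIC))
E
```

```text
short 19 [259 209  21  27 487] 0.06312973782738104
((471.0416564941406, -148.0643768310547), (79.91324615478516, 59.59877014160156), 4.659557342529297) [ 0.47017103 -0.14771058] [[429.0, -122.0], [434.0, -181.0], [513.0, -175.0], [508.0, -115.0]]
long 18 [314 201  26  38 696] 0.06262872270661729
((479.0747985839844, -326.48040771484375), (60.875762939453125, 109.6595687866211), 77.823486328125) [ 0.47896567 -0.32659561] [[419.0, -345.0], [526.0, -368.0], [539.0, -308.0], [432.0, -285.0]]
(317, 277) [0.598 0.044 0.186]
(378, 283) [ 0.606 -0.06   0.001]
(322, 317) [0.538 0.053 0.012]
(368, 322) [ 0.525 -0.04   0.009]
(335, 170) [0.808 0.013 0.15 ]
(382, 172) [ 0.802 -0.075  0.146]
(430, 280) [ 0.594 -0.165  0.159]
(477, 277) [ 0.599 -0.253  0.155]
(553, 352) [ 0.461 -0.409  0.054]
(255, 298) [0.578 0.193 0.004]
```

View pics/crop1.png

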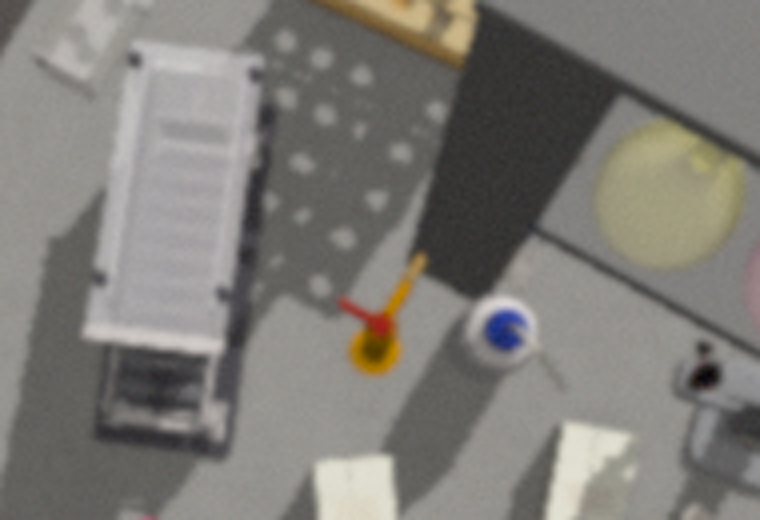

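View pics/crop2.png

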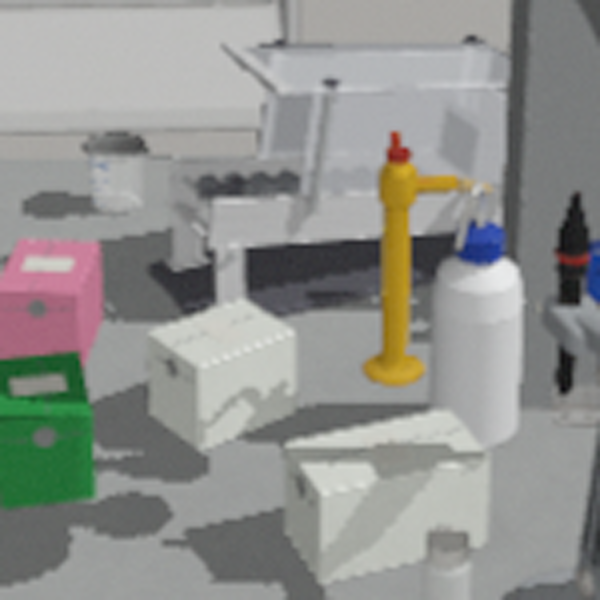

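Crop 1 shows the cover's front strip from (84,330) to (222,345) and the open roller end below it. Crop 2 confirms both white cartons, with the box dimensions matching 80x60 and 110x60. Next I measure the lane.

```bash
python3 - <<'E'
from h import *
z=np.load("top0.npz");im,d=z["im"],z["d"];W=cloud("top",d)
X,Y,Z=W[...,0],W[...,1],W[...,2]
m=(Z>.125)&(Z<.2)&(X>.55)&(X<.86)&(Y>-.11)&(Y<.09)
n,l,s,c=cv2.connectedComponentsWithStats(m.astype(np.uint8));k=1+np.argmax(s[1:,4]);m=l==k;print(s[k])
P=W[m];A=np.c_[P[:,:2],np.ones(len(P))]
w=np.ones(len(P),bool)
for _ in range(5):
    p=np.linalg.lstsq(A[w],P[w,2],rcond=None)[0];w=abs(A@p-P[:,2])<.006
print("plane",p,w.sum(),"tilt",np.hypot(p[0],p[1]),"yaw",np.degrees(np.arctan2(-p[1],-p[0])))
r=cv2.minAreaRect((P[w,:2]*1000).astype(np.float32));print(r);B=cv2.boxPoints(r)/1000
for b in B:print(b.round(4),(p@[b[0],b[1],1]).round(4))
# rail/base: low points of loading end
g=cv2.cvtColor(im,cv2.COLOR_RGB2GRAY)
print(Z[176:212:2,198:244:3].round(2))
# bottle, lamp heights
for nm,(a,b,c2,d2) in dict(bottle=(.55,.66,-.3,-.2),lamp=(.45,.62,-.5,-.37),tap=(.55,.66,-.2,-.11)).items():
    q=(X>a)&(X<b)&(Y>c2)&(Y<d2)&(Z>.03);print(nm,W[q].min(0).round(3),W[q].max(0).round(3))
E
```

```text
[ 201  105   45   79 2595]
plane [-0.14177513  0.01882071  0.26314839] 2528 tilt 0.14301890105051812 yaw -7.561826796225938
((699.3035278320312, -15.729118347167969), (100.78892517089844, 230.51824951171875), 82.25862884521484)
[ 0.5783 -0.0501] 0.1802
[ 0.8067 -0.0812] 0.1472
[0.8203 0.0187] 0.1472
[0.5919 0.0497] 0.1802
[[-0.    0.18  0.18  0.18  0.17  0.18  0.18  0.18  0.18  0.18  0.17  0.18
   0.18  0.1   0.01 -0.  ]
 [ 0.    0.18  0.18  0.18  0.18  0.18  0.18  0.18  0.18  0.17  0.18  0.18
   0.18  0.07  0.01  0.  ]
 [-0.   -0.    0.    0.18  0.18  0.18  0.18  0.19  0.18  0.18  0.18  0.18
   0.18  0.    0.   -0.01]
 [-0.   -0.   -0.    0.01  0.07  0.08  0.07  0.01  0.18  0.18  0.18  0.18
   0.18  0.01  0.01 -0.  ]
 [-0.   -0.01  0.    0.01  0.09  0.08  0.08  0.01  0.01  0.08  0.08  0.08
   0.06  0.    0.01  0.  ]
 [-0.01 -0.   -0.    0.    0.08  0.08  0.08  0.    0.07  0.08  0.08  0.08
   0.06  0.    0.01 -0.  ]
 [-0.   -0.   -0.    0.09  0.08  0.    0.01  0.09  0.01  0.08  0.08  0.08
   0.01  0.01  0.    0.01]
 [-0.    0.    0.    0.1   0.08  0.08  0.09  0.09  0.01  0.08  0.02  
[... 491 characters left out ...]
0.07  0.07  0.1
   0.05  0.01 -0.    0.  ]
 [-0.   -0.01  0.    0.01  0.01  0.01  0.    0.01  0.01  0.07  0.06  0.08
   0.02  0.   -0.   -0.01]
 [ 0.   -0.    0.01  0.01  0.    0.01  0.01  0.01  0.01  0.01  0.01  0.01
   0.01  0.    0.    0.  ]
 [ 0.   -0.   -0.    0.   -0.    0.    0.01  0.01  0.01  0.    0.01  0.01
   0.01  0.01  0.   -0.01]
 [ 0.    0.   -0.    0.    0.   -0.   -0.   -0.    0.01  0.    0.    0.01
   0.01  0.01 -0.   -0.  ]
 [ 0.    0.   -0.   -0.    0.    0.    0.    0.   -0.   -0.   -0.01 -0.
  -0.   -0.   -0.    0.  ]]
bottle [ 0.554 -0.3    0.031] [ 0.66  -0.2    0.764]
lamp [ 0.451 -0.5    0.03 ] [ 0.62  -0.37   0.763]
tap [ 0.589 -0.2    0.038] [ 0.66  -0.136  0.762]
```

Call:
arm_command(motion=[[-0.634, -0.921, 0.0, -0.12, 0], [-0.634, -0.921, 0.0, -0.12, 0], [-0.634, -0.921, 0.0, -0.12, 0], [-0.634, -0.921, 0.0, -0.12, 0], [-0.634, -0.921, 0.0, -0.12, 0], [-0.634, -0.921, 0.0, -0.12, 0], [-0.634, -0.921, 0.0, -0.12, 0], [-0.634, -0.921, 0.0, -0.12, 0], [-0.634, -0.921, 0.0, -0.12, 0], [-0.634, -0.921, 0.0, -0.12, 0]])

```text
time_s: 1.35
tool_pos: [0.3508, -0.0637, 0.2314]
eef_rot: [0.0, 0.107, 0.994, 0.0]
force: [1.0, -0.7, 0.6]
grip_width: 0.0852
grasp_force: 0.0
```

```bash
cat >> h.py <<'E'
from scipy.spatial.transform import Rotation as Ro
def plan(x,y,z,yaw):  # yaw of tool y axis, deg; prints scaled move
    o=bot.get_obs();q=o["eef_rot"];r=Ro.from_quat([q[1],q[2],q[3],q[0]])
    dl=r.inv().apply(np.array([x,y,z])-o["tool_pos"]);M=r.as_matrix()
    cy=np.degrees(np.arctan2(M[1,1],M[0,1]));t=-np.radians((yaw-cy+90)%180-90)
    print("t",round(o["time_s"],2),"pos",o["tool_pos"].round(4),"yaw",cy.round(2),"down",M[:,2].round(3),"F",o["force"].round(1),"w",round(o["grip_width"],4),"g",round(o["grasp_force"],1))
    print("move",(dl/.8).round(4),"twist",round(t/.5,4))
O=np.array([.5715,.0016]);e=np.array([.9909,-.1347])
E
python3 -c "
from h import *
plan(.438,-.317,.12,77.8)"
```

```text
t 1.35 pos [ 0.3508 -0.0637  0.2314] yaw 77.75 down [ 0.001  0.    -1.   ] F [ 1.  -0.7  0.6] w 0.0852 g 0.0
move [-0.1736 -0.2863  0.1393] twist -0.0017
```

Call:
arm_command(motion=[[-0.174, -0.286, 0.07, 0, 0], [-0.174, -0.286, 0.139, 0, 0], [-0.174, -0.286, 0.139, 0, 0], [-0.174, -0.286, 0.139, 0, 0], [-0.174, -0.286, 0.139, 0, 0], [-0.174, -0.286, 0.139, 0, 0], [-0.174, -0.286, 0.139, 0, 0], [-0.174, -0.286, 0.139, 0, 0]])

```text
time_s: 2.35
tool_pos: [0.4384, -0.3136, 0.1209]
eef_rot: [0.0, 0.106, 0.994, -0.0]
force: [0.6, -0.2, -0.6]
grip_width: 0.0851
grasp_force: 0.0
```

```bash
python3 -c "
from h import *
plan(.438,-.317,.031,77.8)
im,d=get_image('top');cv2.imwrite('pics/t2.png',cv2.resize(im[170:270,270:400,::-1],(780,600)))"
```

```text
t 2.35 pos [ 0.4384 -0.3136  0.1209] yaw 77.86 down [ 0. -0. -1.] F [ 0.6 -0.2 -0.6] w 0.0851 g 0.0
move [-0.0003 -0.0043  0.1123] twist 0.0022
```

View pics/t2.png

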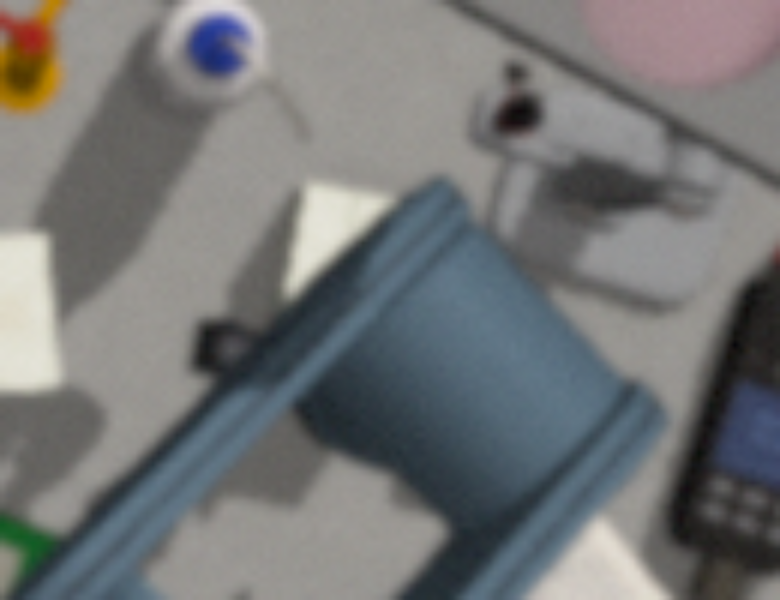

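The hand is over the rear of the long carton, whose front corner is visible at (340,230); the finger at (215,345) is clear of it. Next I descend, then grip.

Call:
arm_command(motion=[[0, -0.0043, 0.06, 0, 0], [0, -0.0043, 0.112, 0, 0], [0, -0.0043, 0.112, 0, 0], [0, -0.0043, 0.112, 0, 0], [0, -0.0043, 0.112, 0, 1], [0, -0.0043, 0.112, 0, 1], [0, -0.0043, 0.112, 0, 1], [0, -0.0043, 0.112, 0, 1], [0, -0.0043, 0.112, 0, 1]], grip_force=50)

```text
time_s: 3.52
tool_pos: [0.4388, -0.3193, 0.0328]
eef_rot: [0.002, 0.106, 0.994, -0.002]
force: [-1.0, 0.7, 7.4]
grip_width: 0.0592
grasp_force: 54.5
```

```bash
python3 -c "
from h import *
plan(.4427,.0192,.15,82.26)"
```

```text
t 3.52 pos [ 0.4388 -0.3193  0.0328] yaw 77.82 down [ 0.003 -0.003 -1.   ] F [-1.   0.7  7.4] w 0.0592 g 54.5
move [ 0.0841  0.4143 -0.1479] twist -0.1551
```

Call:
arm_command(motion=[[0, 0, -0.05, 0, 1], [0, 0, -0.1, 0, 1], [0, 0, -0.148, 0, 1], [0, 0, -0.148, 0, 1], [0, 0, -0.148, 0, 1]])

```text
time_s: 4.15
tool_pos: [0.437, -0.3172, 0.1479]
eef_rot: [-0.001, 0.106, 0.994, 0.001]
force: [-0.1, -0.8, -4.3]
grip_width: 0.0593
grasp_force: 56.7
```

```bash
python3 -c "
from h import *
plan(.4427,.0192,.15,82.26)
im,d=get_image('scene');cv2.imwrite('pics/s2.png',cv2.resize(im[155:305,180:330,::-1],(600,600)))"
```

```text
t 4.15 pos [ 0.437  -0.3172  0.1479] yaw 77.81 down [-0.001  0.001 -1.   ] F [-0.1 -0.8 -4.3] w 0.0593 g 56.7
move [ 0.0819  0.4125 -0.0021] twist -0.1553
```

View pics/s2.png

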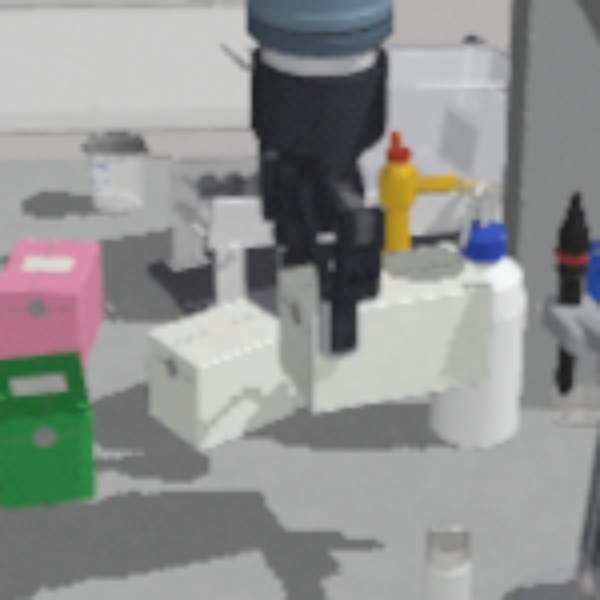

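The long carton is held level by its rear end, and the vial and bottle are undisturbed. I carry it across to the lane mouth.

Call:
arm_command(motion=[[0.082, 0.412, 0, -0.155, 1], [0.082, 0.412, 0, -0.155, 1], [0.082, 0.412, 0, -0.155, 1], [0.082, 0.412, 0, -0.155, 1], [0.082, 0.412, 0, -0.155, 1], [0.082, 0.412, 0, -0.155, 1], [0.082, 0.412, 0, -0.155, 1], [0.082, 0.412, 0, -0.155, 1]])

```text
time_s: 5.2
tool_pos: [0.4427, 0.0176, 0.1479]
eef_rot: [-0.001, 0.068, 0.998, -0.0]
force: [0.6, 0.2, -2.7]
grip_width: 0.0596
grasp_force: 57.2
```

```bash
python3 -c "
from h import *
p=O-.075*e;plan(*p,.128,82.26);p=O-.027*e;plan(*p,.126,82.26)
im,d=get_image('top');np.savez('t3.npz',im=im,d=d);cv2.imwrite('pics/t3.png',cv2.resize(im[100:240,190:330,::-1],(600,600)))"
```

```text
t 5.2 pos [0.4427 0.0176 0.1479] yaw 82.26 down [-0.002 -0.    -1.   ] F [ 0.6  0.2 -2.7] w 0.0596 g 57.2
move [-0.0685  0.0018  0.0248] twist -0.0
t 5.2 pos [0.4427 0.0176 0.1479] yaw 82.26 down [-0.002 -0.    -1.   ] F [ 0.6  0.2 -2.7] w 0.0596 g 57.2
move [-0.1285  0.0018  0.0271] twist -0.0
```

View pics/t3.png

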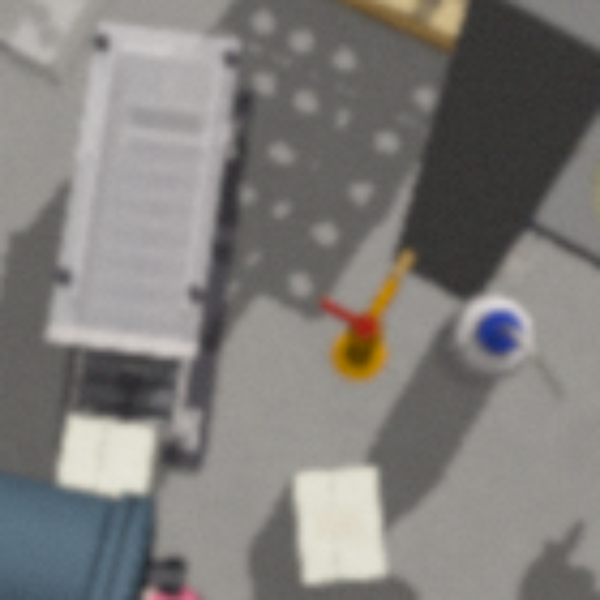

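```bash
python3 - <<'E'
from h import *
z=np.load('t3.npz');im,d=z['im'],z['d'];W=cloud('top',d);X,Y,Z=W[...,0],W[...,1],W[...,2]
m=(abs(Z-.179)<.015)&(X>.47)&(X<.56)&(abs(Y)<.07)&(im.min(-1)>140)
n,l,s,c=cv2.connectedComponentsWithStats(m.astype(np.uint8));k=1+np.argmax(s[1:,4]);m=l==k
print(s[k],np.median(Z[m]))
P=ray('top',np.argwhere(m)[:,::-1],np.median(Z[m]))[:,:2];r=cv2.minAreaRect((P*1000).astype(np.float32));print(r)
nn=np.array([.1347,.9909]);t=(P-O)@nn;a=(P-O)@e
for lo in np.arange(a.min(),a.max(),.006):
    q=(a>=lo)&(a<lo+.006);print(lo.round(3),t[q].min().round(4),t[q].max().round(4),q.sum())
M=cv2.boxPoints(r)/1000;print(((M-O)@nn).round(4),((M-O)@e).round(4))
print("tool lateral",(bot.get_obs()['tool_pos'][:2]-O)@nn)
E
```

```text
[204 197  23  19 344] 0.17775663009527237
((514.2999877929688, 8.350288391113281), (60.871246337890625, 48.06258010864258), 81.49310302734375)
-0.082 -0.0248 0.0269 29
-0.076 -0.0301 0.0277 44
-0.07 -0.0293 0.0285 44
-0.064 -0.0314 0.0293 46
-0.058 -0.0306 0.0276 44
-0.052 -0.0299 0.0284 45
-0.046 -0.0291 0.0292 44
-0.04 -0.0312 0.0271 45
-0.034 -0.0016 0.0215 3
[-0.0311 -0.0318  0.0291  0.0297] [-0.082  -0.034  -0.0332 -0.0812]
tool lateral -0.001794577716898265
```

Call:
arm_command(motion=[[-0.035, 0.0018, 0.012, 0, 1], [-0.0685, 0.0018, 0.0265, 0, 1], [-0.09, 0.0018, 0.0265, 0, 1], [-0.11, 0.0018, 0.0265, 0, 1], [-0.1285, 0.0018, 0.0265, 0, 1], [-0.1285, 0.0018, 0.0265, 0, 1], [-0.1285, 0.0018, 0.0265, 0, 1]])

```text
time_s: 6.12
tool_pos: [0.5445, 0.0054, 0.1274]
eef_rot: [-0.001, 0.068, 0.998, 0.0]
force: [-0.6, -0.0, -4.2]
grip_width: 0.0591
grasp_force: 57.3
```

```bash
python3 -c "
from h import *
p=O-.027*e;plan(*p,.120,82.26)"
```

```text
t 6.12 pos [0.5445 0.0054 0.1274] yaw 82.22 down [-0.001  0.    -1.   ] F [-0.6 -0.  -4.2] w 0.0591 g 57.3
move [-0.0003 -0.0002  0.0092] twist -0.0014
```

Call:
arm_command(motion=[[0, 0, 0.004, 0, 1], [0, 0, 0.008, 0, 1], [0, 0, 0.008, 0, 1], [0, 0, 0.008, 0, 1]])

```text
time_s: 6.62
tool_pos: [0.5452, 0.0057, 0.1213]
eef_rot: [-0.0, 0.068, 0.998, -0.0]
force: [0.5, 0.2, -3.5]
grip_width: 0.0592
grasp_force: 57.2
```

Call:
arm_command(motion=[[0, 0, 0.003, 0, 1], [0, 0, 0.003, 0, 1], [0, 0, 0.003, 0, 0], [0, 0, 0.003, 0, 0], [0, 0, 0.003, 0, 0], [0, 0, 0.003, 0, 0], [0, 0, 0.003, 0, 0], [0, 0, 0.003, 0, 0], [0, 0, 0.003, 0, 0], [0, 0, 0.003, 0, 0]])

```text
time_s: 7.88
tool_pos: [0.5453, 0.0056, 0.1189]
eef_rot: [-0.0, 0.068, 0.998, -0.0]
force: [-0.9, -0.1, -0.5]
grip_width: 0.0853
grasp_force: 0.0
```

```bash
python3 -c "
from h import *
plan(.443,.019,.16,82.26)
im,d=get_image('scene');cv2.imwrite('pics/s4.png',cv2.resize(im[155:265,190:330,::-1],(700,550)))"
```

```text
t 7.88 pos [0.5453 0.0056 0.1189] yaw 82.25 down [-0. -0. -1.] F [-0.9 -0.1 -0.5] w 0.0853 g 0.0
move [ 0.129  -0.0006 -0.0514] twist -0.0005
```

View pics/s4.png

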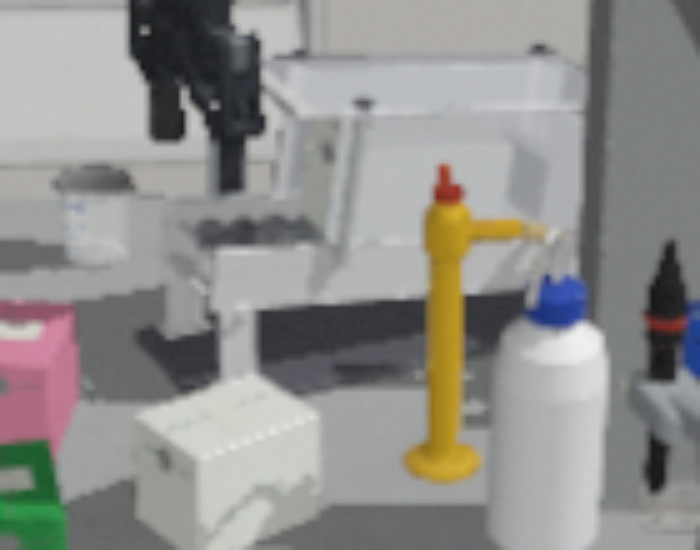

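The long carton is down the lane behind the cover (seen at 310–510, 170). Next, the short one.

Call:
arm_command(motion=[[0.07, 0, -0.03, 0, 0], [0.12, 0, -0.04, 0, 0], [0.12, 0, -0.04, 0, 0], [0.099, -0.21, -0.039, -0.433, 0], [0.099, -0.21, -0.039, -0.433, 0], [0.099, -0.21, -0.039, -0.433, 0], [0.099, -0.21, -0.039, -0.433, 0], [0.099, -0.21, -0.039, -0.433, 0], [0.099, -0.21, -0.039, -0.433, 0]])

```text
time_s: 9.05
tool_pos: [0.4443, -0.149, 0.15]
eef_rot: [-0.0, -0.041, 0.999, 0.0]
force: [-0.3, -0.0, -0.7]
grip_width: 0.0851
grasp_force: 0.0
```

```bash
python3 -c "
from h import *
plan(.4441,-.1502,.032,94.66)"
```

```text
t 9.05 pos [ 0.4443 -0.149   0.15  ] yaw 94.74 down [-0.  0. -1.] F [-0.3 -0.  -0.7] w 0.0851 g 0.0
move [ 0.0003 -0.0015  0.1474] twist 0.0027
```

Call:
arm_command(motion=[[0, -0.0015, 0.06, 0, 0], [0, -0.0015, 0.12, 0, 0], [0, -0.0015, 0.147, 0, 0], [0, -0.0015, 0.147, 0, 0], [0, -0.0015, 0.147, 0, 1], [0, -0.0015, 0.147, 0, 1], [0, -0.0015, 0.147, 0, 1], [0, -0.0015, 0.147, 0, 1], [0, -0.0015, 0.147, 0, 1]])

```text
time_s: 10.18
tool_pos: [0.4455, -0.1518, 0.0341]
eef_rot: [0.002, -0.041, 0.999, -0.001]
force: [-1.3, 1.9, 6.6]
grip_width: 0.0591
grasp_force: 55.3
```

```bash
python3 -c "
from h import *
plan(.4441,-.1502,.15,94.66)"
```

```text
t 10.18 pos [ 0.4455 -0.1518  0.0341] yaw 94.66 down [ 0.003 -0.001 -1.   ] F [-1.3  1.9  6.6] w 0.0591 g 55.3
move [ 0.0012  0.0019 -0.1449] twist -0.0001
```

Call:
arm_command(motion=[[0, 0, -0.05, 0, 1], [0, 0, -0.1, 0, 1], [0, 0, -0.145, 0, 1], [0, 0, -0.145, 0, 1]])

```text
time_s: 10.68
tool_pos: [0.446, -0.1525, 0.1515]
eef_rot: [0.003, -0.041, 0.999, -0.002]
force: [-0.2, -0.6, -3.2]
grip_width: 0.0596
grasp_force: 56.1
```

```bash
python3 -c "
from h import *
p=O-.115*e;plan(*p,.15,82.26)"
```

```text
t 10.68 pos [ 0.446  -0.1525  0.1515] yaw 94.66 down [ 0.006 -0.004 -1.   ] F [-0.2 -0.6 -3.2] w 0.0596 g 56.1
move [-0.0316  0.2101  0.0012] twist 0.4328
```

Call:
arm_command(motion=[[-0.0316, 0.21, 0.0, 0.433, 1], [-0.0316, 0.21, 0.0, 0.433, 1], [-0.0316, 0.21, 0.0, 0.433, 1], [-0.0316, 0.21, 0.0, 0.433, 1], [-0.0316, 0.21, 0.0, 0.433, 1], [-0.0316, 0.21, 0.0, 0.433, 1]])

```text
time_s: 11.42
tool_pos: [0.4556, 0.017, 0.148]
eef_rot: [-0.0, 0.068, 0.998, -0.0]
force: [-0.1, -1.2, -3.2]
grip_width: 0.059
grasp_force: 56.2
```

```bash
python3 - <<'E'
from h import *
nn=np.array([.1347,.9909])
for L,z in((-.06,.128),(-.012,.128)):plan(*(O+L*e),z,82.26)
im,d=get_image('top');W=cloud('top',d);X,Y,Z=W[...,0],W[...,1],W[...,2]
m=(abs(Z-.181)<.015)&(X>.46)&(X<.58)&(abs(Y)<.07)&(im.min(-1)>140)
n,l,s,c=cv2.connectedComponentsWithStats(m.astype(np.uint8))
for k in range(1,n):
    if s[k,4]<80:continue
    q=l==k;P=ray('top',np.argwhere(q)[:,::-1],.1815)[:,:2];t=(P-O)@nn;a=(P-O)@e
    print(s[k],np.percentile(t,[1,99]),np.percentile(a,[1,99]),cv2.minAreaRect((P*1000).astype(np.float32)))
print((bot.get_obs()['tool_pos'][:2]-O)@nn)
E
```

```text
t 11.43 pos [0.4556 0.017  0.148 ] yaw 82.16 down [-0.001 -0.    -1.   ] F [-0.1 -1.2 -3.2] w 0.059 g 56.2
move [-0.0711  0.0006  0.025 ] twist -0.0036
t 11.43 pos [0.4556 0.017  0.148 ] yaw 82.16 down [-0.001 -0.    -1.   ] F [-0.1 -1.2 -3.2] w 0.059 g 56.2
move [-0.1311  0.0007  0.0249] twist -0.0036
[204 203  21   7  86] [-0.02818406  0.02924198] [-0.06458741 -0.05159509] ((513.9409790039062, 9.975725173950195), (58.13114929199219, 13.29032039642334), 81.51030731201172)
-0.0004443416324912599
```

Call:
arm_command(motion=[[-0.035, 0.0006, 0.012, 0, 1], [-0.07, 0.0006, 0.025, 0, 1], [-0.09, 0.0006, 0.025, 0, 1], [-0.11, 0.0006, 0.025, 0, 1], [-0.132, 0.0006, 0.025, 0, 1], [-0.132, 0.0006, 0.025, 0, 1], [-0.132, 0.0006, 0.025, 0, 1]])

```text
time_s: 12.35
tool_pos: [0.5596, 0.0037, 0.1281]
eef_rot: [-0.001, 0.068, 0.998, 0.0]
force: [-0.9, -0.0, -1.8]
grip_width: 0.0593
grasp_force: 56.2
```

```bash
python3 -c "
from h import *
plan(*(O-.012*e),.120,82.26)"
```

```text
t 12.35 pos [0.5596 0.0037 0.1281] yaw 82.18 down [-0.002  0.    -1.   ] F [-0.9 -0.  -1.8] w 0.0593 g 56.2
move [-0.0001 -0.0006  0.0101] twist -0.0028
```

Call:
arm_command(motion=[[0, 0, 0.005, 0, 1], [0, 0, 0.0095, 0, 1], [0, 0, 0.0095, 0, 1], [0, 0, 0.0095, 0, 0], [0, 0, 0.0095, 0, 0], [0, 0, 0.0095, 0, 0], [0, 0, 0.0095, 0, 0], [0, 0, 0.0095, 0, 0], [0, 0, 0.0095, 0, 0], [0, 0, 0.0095, 0, 0]])

```text
time_s: 13.6
tool_pos: [0.5605, 0.0043, 0.1209]
eef_rot: [-0.0, 0.068, 0.998, -0.0]
force: [0.4, -0.1, 0.5]
grip_width: 0.0854
grasp_force: 0.0
```

```bash
python3 -c "
from h import *
plan(.443,.019,.18,82.26)
im,d=get_image('scene');cv2.imwrite('pics/s5.png',cv2.resize(im[155:265,190:330,::-1],(700,550)))"
```

```text
t 13.6 pos [0.5605 0.0043 0.1209] yaw 82.25 down [-0. -0. -1.] F [ 0.4 -0.1  0.5] w 0.0854 g 0.0
move [ 0.148  -0.0016 -0.0739] twist -0.0004
```

View pics/s5.png

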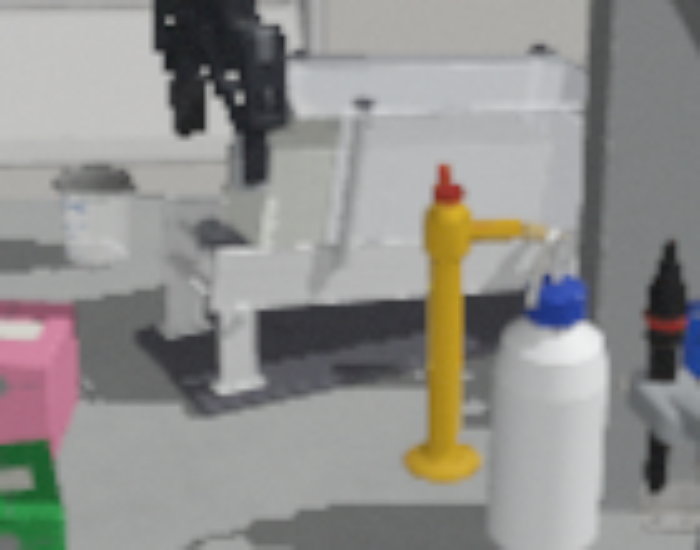

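The short carton has rolled in, with its back face near the cover edge (240–275, 190). The next step needs the hand leaned back, so I retreat and test how the controller treats an out-of-reach pose, in free air.

Call:
arm_command(motion=[[0.07, 0, -0.03, 0, 0.5], [0.148, -0.0016, -0.074, 0, 1], [0.148, -0.0016, -0.15, 0, 1], [0.148, -0.0016, -0.23, 0, 1], [0.148, -0.0016, -0.31, 0, 1], [0.148, -0.0016, -0.39, 0, 1], [0.148, -0.0016, -0.47, 0, 1], [0.148, -0.0016, -0.55, 0, 1], [0.148, -0.0016, -0.63, 0, 1], [0.148, -0.0016, -0.7, 0, 1]])

```text
time_s: 14.9
tool_pos: [0.4425, 0.0192, 0.6736]
eef_rot: [0.001, 0.068, 0.998, -0.0]
force: [0.4, 0.2, 1.5]
grip_width: 0.0001
grasp_force: 0.0
```

```bash
python3 -c "
from h import *
plan(.443,.019,.18,82.26);print(bot.get_obs()['q'].round(3))
im,d=get_image('top');W=cloud('top',d);u=(W-[*O,0])@np.array([*e,0]);t=(W-[*O,0])@np.array([.1347,.9909,0]);Z=W[...,2]
m=(abs(t)<.02)&(u>-.06)&(u<.016)&(Z>.05)
for lo in np.arange(-.04,.02,.004):
    q=m&(u>=lo)&(u<lo+.004);print(lo.round(3),q.sum(),np.percentile(Z[q],[10,50,90]).round(3) if q.sum() else '', im[q].mean(0).round() if q.sum() else '')
"
```

```text
t 14.9 pos [0.4425 0.0192 0.6736] yaw 82.25 down [ 0.002 -0.    -1.   ] F [0.4 0.2 1.5] w 0.0001 g 0.0
move [ 0.0007 -0.      0.6171] twist -0.0004
[-0.21   0.194  0.522  0.     2.423 -1.645]
-0.04 0  
-0.036 15 [0.062 0.066 0.069] [139. 134. 133.]
-0.032 15 [0.062 0.065 0.069] [142. 139. 136.]
-0.028 24 [0.062 0.082 0.087] [127. 124. 122.]
-0.024 8 [0.082 0.084 0.085] [78. 76. 76.]
-0.02 7 [0.077 0.081 0.084] [64. 62. 64.]
-0.016 13 [0.082 0.084 0.087] [70. 69. 71.]
-0.012 14 [0.078 0.084 0.09 ] [74. 74. 75.]
-0.008 15 [0.079 0.084 0.086] [72. 71. 73.]
-0.004 15 [0.079 0.085 0.088] [73. 72. 72.]
-0.0 26 [0.085 0.098 0.107] [91. 90. 84.]
0.004 28 [0.112 0.122 0.135] [101. 100.  93.]
0.008 25 [0.14  0.144 0.149] [131. 129. 120.]
0.012 31 [0.147 0.15  0.182] [164. 160. 154.]
0.016 0
```

Call:
arm_command(motion=[[0, 0, -0.08, 0, 1], [0, 0, -0.16, 0, 1], [0, 0, -0.24, 0, 1], [0, 0, -0.32, 0, 1], [0, 0, -0.4, 0, 1], [0, 0, -0.48, 0, 1]])

```text
time_s: 15.7
tool_pos: [0.3652, 0.0159, 0.7577]
eef_rot: [0.015, 0.067, 0.998, -0.0]
force: [0.3, 0.7, -1.1]
grip_width: 0.0
grasp_force: 0.0
```

```bash
python3 -c "
from h import *
plan(.443,.019,.18,82.26);print(bot.get_obs()['q'].round(3))"
```

```text
t 15.7 pos [0.3652 0.0159 0.7577] yaw 82.26 down [ 0.03  -0.002 -1.   ] F [ 0.3  0.7 -1.1] w 0.0 g 0.0
move [-0.074   0.0157  0.7247] twist 0.0001
[-0.27   0.216  0.188  0.014  2.708 -1.693]
```

Call:
arm_command(motion=[[0, 0, 0.08, 0, 1], [0, 0, 0.16, 0, 1], [0, 0, 0.24, 0, 1], [0, 0, 0.24, 0, 1], [0, 0, 0.24, 0, 1]])

```text
time_s: 16.32
tool_pos: [0.3698, 0.0158, 0.5617]
eef_rot: [0.01, 0.068, 0.998, 0.001]
force: [-1.2, 0.3, 0.7]
grip_width: -0.0001
grasp_force: 0.0
```

```bash
python3 -c "
from h import *
plan(.443,.019,.18,82.26);print(bot.get_obs()['q'].round(3))"
```

```text
t 16.32 pos [0.3698 0.0158 0.5617] yaw 82.26 down [ 0.02  0.   -1.  ] F [-1.2  0.3  0.7] w -0.0001 g 0.0
move [-0.0806  0.0148  0.4789] twist 0.0
[-0.267 -0.099  1.142  0.007  2.079 -1.7  ]
```

The achieved pose becomes the new reference, so tilt persists and accumulates at the reach limit. About 0.15–0.2 rad of lean is enough to push under the cover edge.

Call:
arm_command(motion=[[0, 0, -0.1, 0, 1], [0, 0, -0.2, 0, 1], [0, 0, -0.3, 0, 1], [0.05, 0, -0.5, 0, 1], [0.1, 0, -0.7, 0, 1], [0.15, 0, -0.9, 0, 1], [0.2, 0, -1, 0, 1], [0.25, 0, -1, 0, 1], [0.3, 0, -1, 0, 1], [0.35, 0, -1, 0, 1]])

```text
time_s: 17.58
tool_pos: [0.3214, 0.0365, 0.7834]
eef_rot: [0.053, 0.068, 0.996, -0.011]
force: [0.2, 0.8, -0.1]
grip_width: -0.0
grasp_force: 0.0
```

```bash
python3 -c "
from h import *
plan(.443,.019,.18,82.26);print(bot.get_obs()['q'].round(3))"
```

```text
t 17.57 pos [0.3214 0.0365 0.7834] yaw 82.19 down [ 0.104 -0.028 -0.994] F [ 0.2  0.8 -0.1] w -0.0 g 0.0
move [-0.0719  0.0095  0.7663] twist -0.0025
[-0.232  0.138  0.187 -0.008  2.709 -1.675]
```

Call:
arm_command(motion=[[0.1, 0, -0.3, 0, 1], [0.2, 0, -0.6, 0, 1], [0.3, 0, -0.8, 0, 1], [0.4, 0, -1, 0, 1], [0.5, 0, -1, 0, 1], [0.6, 0, -1, 0, 1], [0.7, 0, -1, 0, 1], [0.8, 0, -1, 0, 1]])

```text
time_s: 18.58
tool_pos: [0.2425, 0.1177, 0.807]
eef_rot: [0.098, 0.067, 0.993, -0.017]
force: [0.4, -0.6, 0.3]
grip_width: 0.0001
grasp_force: 0.0
```

```bash
python3 -c "
from h import *
plan(.443,.019,.18,82.26);print(bot.get_obs()['q'].round(3))"
```

```text
t 18.57 pos [0.2425 0.1177 0.807 ] yaw 82.11 down [ 0.191 -0.047 -0.98 ] F [ 0.4 -0.6  0.3] w 0.0001 g 0.0
move [-0.1061 -0.0715  0.8221] twist -0.0053
[ 0.129  0.056  0.187 -0.17   2.708 -1.468]
```

Call:
arm_command(motion=[[-0.106, -0.0715, 0.822, 0, 1], [-0.106, -0.0715, 0.822, 0, 1], [-0.106, -0.0715, 0.822, 0, 1], [-0.106, -0.0715, 0.822, 0, 1], [-0.106, -0.0715, 0.822, 0, 1], [-0.106, -0.0715, 0.822, 0, 1], [-0.106, -0.0715, 0.822, 0, 1], [-0.106, -0.0715, 0.822, 0, 1], [-0.106, -0.0715, 0.822, 0, 1], [-0.106, -0.0715, 0.822, 0, 1]])

```text
time_s: 19.82
tool_pos: [0.4247, 0.0287, 0.2524]
eef_rot: [0.101, 0.067, 0.992, -0.018]
force: [1.0, 0.4, -0.2]
grip_width: 0.0
grasp_force: 0.0
```

```bash
python3 -c "
from h import *
plan(*(O-.06*e),.15,82.26);plan(*(O-.035*e),.118,82.26);print(bot.get_obs()['q'].round(3))"
```

```text
t 19.82 pos [0.4247 0.0287 0.2524] yaw 82.17 down [ 0.199 -0.049 -0.979] F [ 1.   0.4 -0.2] w 0.0 g 0.0
move [-0.083  -0.0059  0.1481] twist -0.003
t 19.82 pos [0.4247 0.0287 0.2524] yaw 82.17 down [ 0.199 -0.049 -0.979] F [ 1.   0.4 -0.2] w 0.0 g 0.0
move [-0.1055 -0.005   0.1936] twist -0.003
[-0.186 -0.117  1.912 -0.012  1.141 -1.619]
```

Call:
arm_command(motion=[[-0.083, -0.0059, 0.148, 0, 1], [-0.083, -0.0059, 0.148, 0, 1], [-0.083, -0.0059, 0.148, 0, 1], [-0.1055, -0.005, 0.194, 0, 1], [-0.1055, -0.005, 0.194, 0, 1], [-0.1055, -0.005, 0.194, 0, 1]])

```text
time_s: 20.58
tool_pos: [0.5332, 0.0071, 0.1173]
eef_rot: [0.099, 0.067, 0.993, -0.017]
force: [0.3, 0.7, 0.1]
grip_width: -0.0002
grasp_force: 0.0
```

```bash
python3 -c "
from h import *
for L in(-.01,0,.004,.008):plan(*(O+L*e),.117,82.26)"
```

```text
t 20.57 pos [0.5332 0.0071 0.1173] yaw 82.17 down [ 0.194 -0.048 -0.98 ] F [0.3 0.7 0.1] w -0.0002 g 0.0
move [-0.0351 -0.0003  0.0076] twist -0.003
t 20.57 pos [0.5332 0.0071 0.1173] yaw 82.17 down [ 0.194 -0.048 -0.98 ] F [0.3 0.7 0.1] w -0.0002 g 0.0
move [-0.0473 -0.0003  0.01  ] twist -0.003
t 20.57 pos [0.5332 0.0071 0.1173] yaw 82.17 down [ 0.194 -0.048 -0.98 ] F [0.3 0.7 0.1] w -0.0002 g 0.0
move [-0.0522 -0.0003  0.011 ] twist -0.003
t 20.57 pos [0.5332 0.0071 0.1173] yaw 82.17 down [ 0.194 -0.048 -0.98 ] F [0.3 0.7 0.1] w -0.0002 g 0.0
move [-0.0571 -0.0003  0.012 ] twist -0.003
```

Call:
arm_command(motion=[[-0.02, 0, 0.004, 0, 1], [-0.035, 0, 0.0076, 0, 1], [-0.037, 0, 0.008, 0, 1], [-0.039, 0, 0.0083, 0, 1], [-0.041, 0, 0.0087, 0, 1], [-0.041, 0, 0.0087, 0, 1]])

```text
time_s: 21.32
tool_pos: [0.565, 0.0023, 0.1148]
eef_rot: [0.097, 0.067, 0.993, -0.017]
force: [0.9, 1.3, 0.9]
grip_width: 0.0003
grasp_force: 0.0
```

Call:
arm_command(motion=[[-0.0025, 0, 0, 0, 1], [-0.005, 0, 0, 0, 1], [-0.0075, 0, 0, 0, 1], [-0.0075, 0, 0, 0, 1]])

```text
time_s: 21.82
tool_pos: [0.5703, 0.0016, 0.1155]
eef_rot: [0.097, 0.067, 0.993, -0.017]
force: [-3.9, 0.0, -2.3]
grip_width: -0.0002
grasp_force: 1.4
```

Call:
arm_command(motion=[[-0.0025, 0, 0.0005, 0, 1], [-0.005, 0, 0.001, 0, 1], [-0.0075, 0, 0.0015, 0, 1], [-0.0085, 0, 0.0018, 0, 1], [-0.0085, 0, 0.0018, 0, 1]])

```text
time_s: 22.45
tool_pos: [0.5776, 0.0006, 0.1158]
eef_rot: [0.097, 0.067, 0.993, -0.017]
force: [-5.1, -0.6, -1.5]
grip_width: 0.0
grasp_force: 2.2
```

```bash
python3 -c "
from h import *
plan(*(O+.01*e),.114,82.26);print((bot.get_obs()['tool_pos'][:2]-O)@e)"
```

```text
t 22.45 pos [0.5776 0.0006 0.1158] yaw 82.13 down [ 0.191 -0.047 -0.981] F [-5.1 -0.6 -1.5] w 0.0 g 2.2
move [-0.0042  0.0003  0.0031] twist -0.0046
0.006206850071476642
```

Call:
arm_command(motion=[[-0.001, 0, 0, 0, 1], [-0.002, 0, 0, 0, 1], [-0.002, 0, 0, 0, 1]])

```text
time_s: 22.82
tool_pos: [0.5791, 0.0004, 0.1161]
eef_rot: [0.097, 0.067, 0.993, -0.017]
force: [-4.7, -0.8, -2.3]
grip_width: 0.0001
grasp_force: 2.4
```

Call:
arm_command(motion=[[-0.001, 0, 0, 0, 1], [-0.002, 0, 0, 0, 1], [-0.002, 0, 0, 0, 1]])

```text
time_s: 23.2
tool_pos: [0.5804, 0.0002, 0.1163]
eef_rot: [0.097, 0.067, 0.993, -0.017]
force: [-5.7, -0.2, -2.5]
grip_width: -0.0001
grasp_force: 2.6
```

```bash
python3 -c "
from h import *
plan(*(O-.04*e),.125,82.26);print((bot.get_obs()['tool_pos'][:2]-O)@e)"
```

```text
t 23.2 pos [5.804e-01 2.000e-04 1.163e-01] yaw 82.13 down [ 0.19  -0.047 -0.981] F [-5.7 -0.2 -2.5] w -0.0001 g 2.6
move [ 0.058  -0.0002 -0.0226] twist -0.0045
0.009013752644230544
```

Call:
arm_command(motion=[[-0.001, 0, 0, 0, 1], [-0.002, 0, 0, 0, 1], [-0.002, 0, 0, 0, 1]])

```text
time_s: 23.58
tool_pos: [0.5815, 0.0001, 0.1163]
eef_rot: [0.096, 0.067, 0.993, -0.017]
force: [-6.3, -0.2, -2.4]
grip_width: -0.0003
grasp_force: 2.9
```

Call:
arm_command(motion=[[0.004, 0, 0, 0, 1], [0.012, 0, -0.001, 0, 1], [0.03, 0, -0.01, 0, 1], [0.09, 0, -0.03, 0, 1], [0.15, 0, -0.1, 0, 1], [0.22, 0, -0.1, 0, 1], [0.22, 0, -0.1, 0, 1], [0.22, 0, -0.1, 0, 1]])

```text
time_s: 24.58
tool_pos: [0.3975, 0.0264, 0.1624]
eef_rot: [0.1, 0.067, 0.993, -0.017]
force: [0.8, -0.0, -0.9]
grip_width: -0.0001
grasp_force: 0.0
```

```bash
python3 -c "
from h import *
plan(*(O-.04*e),.125,82.26)
im,d=get_image('top');W=cloud('top',d);u=(W-[*O,0])@np.array([*e,0]);t=(W-[*O,0])@np.array([.1347,.9909,0]);Z=W[...,2]
for lo in np.arange(-.012,.02,.004):
    q=(abs(t)<.02)&(Z>.05)&(u>=lo)&(u<lo+.004);print(lo.round(3),q.sum(),np.percentile(Z[q],[10,50,90]).round(3) if q.sum() else '')
im,d=get_image('scene');cv2.imwrite('pics/s6.png',cv2.resize(im[155:265,190:330,::-1],(700,550),interpolation=cv2.INTER_CUBIC))"
```

```text
t 24.57 pos [0.3975 0.0264 0.1624] yaw 82.12 down [ 0.196 -0.048 -0.979] F [ 0.8 -0.  -0.9] w -0.0001 g 0.0
move [-1.568e-01 -1.000e-04  8.000e-02] twist -0.0048
-0.012 16 [0.076 0.084 0.09 ]
-0.008 13 [0.078 0.083 0.091]
-0.004 13 [0.081 0.085 0.091]
0.0 8 [0.079 0.085 0.091]
0.004 15 [0.068 0.079 0.092]
0.008 27 [0.089 0.096 0.109]
0.012 44 [0.115 0.133 0.181]
0.016 26 [0.143 0.18  0.184]
```

View pics/s6.png

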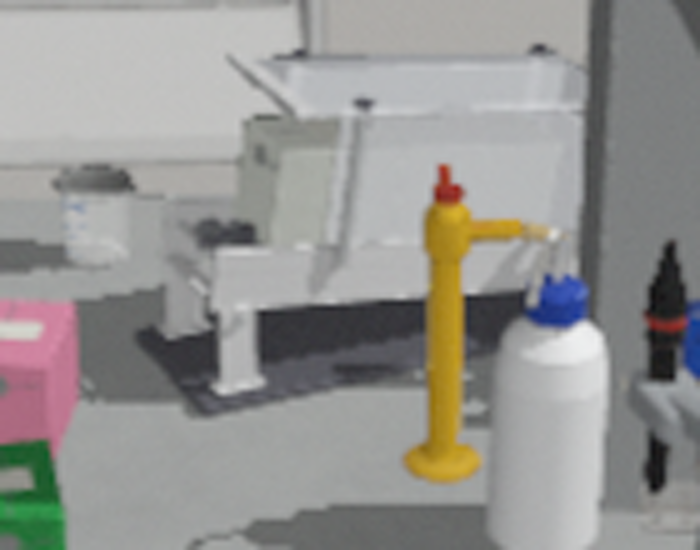

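The picture shows the row fully in, with the short carton's back at (255,180) and the bottle and beaker in place. The profile has shifted about 8 mm down the lane and stays there with the arm away, so the catch is holding.

```bash
python3 -c "
from cell import bot
print(bot.job_done())"
```

```text
the job is handed in; nothing more can be done
None
```

The job is handed in at about 25 s: both white cartons are in the lane, long one first, pushed back at no more than about 7 N. The short carton's back face stayed about 8 mm further down the lane after the arm withdrew, so the catch appears to be holding the row.

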